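# Cull bent spatulas and refill the instrument drawer

## Robot

A 6-joint arm with a two-finger parallel gripper is mounted at the origin on a cart in front of the work surface, level with it; the furniture and walls round the work are solid. World frame = base frame: x ahead of the robot, y to its left, z up, the work surface at z = 0. Lengths are in m, angles in degrees, forces in N, time in s.
With the tool pointing down it reaches from about 0.375 to 0.9 m from the base axis. Payload 3.1 kg.
Tool frame: the origin (TCP) lies at the very end of the fingers, on their centre line; the grasp point (between the pads) lies 19 mm behind it; z points along the fingers, y is the line along which they close (so a half turn about z gives the same grasp; the last joint's range is limited). The gripper opens to 87 mm and grips with 3 to 60 N. Pads are 19 mm wide; open, the fingers measure 117 mm over their backs; the gripper's body (75 mm by 190 mm) begins 51 mm behind the grasp point.
Start: joints at [-73.883, 30.224, 82.088, -0, 67.689, -10.227], TCP at [0.277, -0.56, 0.223] pointing down, gripper open.
Joint ranges: [-176.69, 176.69], [-43.24, 126.21], [12.49, 139.97], [-82, 262], [0, 151.66], [-163.58, 163.58]. Speed limits (degrees/s): [159.86, 159.86, 180, 180, 180, 180].

## Interface

Orientations are given as a 3x3 rotation matrix whose columns are the frame's x, y, z axes.
In Python, from rig import * gives the robot as it stands.
- The arm moves only by the tool jog_arm, never from a script. Its arguments are lists of equal length, an entry for each row: "delta_pos": the shift along the world's x, y, z in cm, a list of three; "turn": the turn about the world's z in degrees; "grip": the closure, from 0 (fully open) to 1 (shut). In form: {"delta_pos": [[x, y, z], ...], "turn": [turn, ...], "grip": [grip, ...]}. A call has 1 to 12 rows; each row is the pose to reach, as a shift and turn from the pose commanded when the call began; what a row does not reach only later rows make up. A row lasts 1/8 s, in which the tool goes at most 62.5 mm and 10.7 degrees, less where a joint would pass 70% of its speed; a pose out of reach is approached as far as the arm can. A call with a gripper value outside its range is refused whole. The fingers move at their own pace and stop on an object; the grip force is fixed at half the most. Time passes only in rows, so rows that repeat a pose let the fingers close. It gives the time, the measured TCP pose, the force, the opening and the grip force at its end, in the units of the state.
- read_state(): the state, without advancing time (a new reading comes with each control period).
- capture(name): name is "side" or "top"; returns a dict with "color" (480x640x3 uint8, blue, green, red), "fovy" (degrees; the focal length in pixels is half the picture's height over the tangent of half this angle, whatever the lens; pixels are square), "cx", "cy" (the principal point, pixels), "camera_from_world" (4x4, takes a point from world to camera coordinates). Camera axes: x right, y up, looking along -z (the intrinsics and any distortion apply to the point x, -y, -z); pixel columns grow to the right and rows downward; lengths in m; the calibration is good to about 2 mm. A picture is of the moment at which its call begins. There is no depth.
- hand_in(): hands the job in; it is judged then, once.
The state is a dict: "time_s": time; "joint_positions": joint angles; "qvel": joint speeds; "tau": joint torques, N m; "position": TCP position; "tcp_rot": TCP orientation; "force": force on the tool from outside, world axes, zero at the start; "moment": the same for the moment, N m; "opening": opening from 0.0 (shut) to 1.0 (fully open); "grasp_force": force on a finger pad.
Only numpy, scipy, OpenCV 4.12 (cv2) and the standard library are available. Lean on these libraries where they do the work, as an engineer would, in place of code of your own. Each camera call takes 0.05 s, during which the arm holds its last target. There are 200 camera calls.

## Task

Washed spoon spatulas lie on the bench. Pull the drawer of the low grey cabinet right out to its stop; lay every straight spatula flat inside the drawer and put every bent one in the red reject tray. Then push the drawer fully home, leaving the beaker and the culture dish on top of the cabinet where they stand.

Things in the scene. Friction and masses are not known exactly. Their poses are not given: they have to be found in the camera images.
- cab_drawer0 (a joint): drawer of the bench-top cabinet, m pulled out: 0 is fully home, 0.174 is its stop. It slides with about 1 N of friction and stays where it is left. At the start it is home or up to 15 mm ajar.
- cab_drawer0_handle (a point): middle of the drawer's bar handle: a level round steel bar 11 mm thick and 120 mm wide, 47 mm above the worktop and 35 mm out from the drawer's front face, open from above. The drawer pulls out along this point's own -x (away from the cabinet); z is up.
- drawer_in (a point): centre of the drawer's inner floor, moves with the drawer; x points into the cabinet, y along its width, z up. Clear inside 205 mm (x) by 208 mm (y); side walls 41 mm above this floor, the front panel 51 mm (its top 72.5 mm above the worktop). With the drawer at its stop about 165 mm of its length nearest the front are open to the sky. This floor is 22 mm above the worktop.
- cab: low grey cabinet with one white-fronted drawer, 250 deep (x) x 250 wide (y) x 85 high mm, fixed to the bench; origin under its centre, drawer side faces its own -x.
- tray: shallow red open reject tray, 150 (x) x 160 (y) x 25 high mm, walls 4 mm, fixed to the bench; origin under its centre, z up.
- tray_in (a point): centre of the red tray's inner floor, axes as the tray's.
- straight_0: good straight spoon spatula. Total length 132 mm if straight. Black plastic grip 70 long x 16 wide x 12 high, a 6 mm round steel shaft, and a flat steel paddle 34 x 18 x 3 at the end. The piece lies flat and is the same either way up. Origin: under the middle of the grip (the place to hold it, and close to the centre of mass), x along the grip towards the paddle, z up. Mass about 45 g. May be absent.
- straight_0_tip (a point): tip of the paddle of straight_0, 97 mm from its origin along x, at mid height (6 mm).
- straight_1: good straight spoon spatula. Total length 132 mm if straight. Black plastic grip 70 long x 16 wide x 12 high, a 6 mm round steel shaft, and a flat steel paddle 34 x 18 x 3 at the end. The piece lies flat and is the same either way up. Origin: under the middle of the grip (the place to hold it, and close to the centre of mass), x along the grip towards the paddle, z up. Mass about 45 g. May be absent.
- straight_1_tip (a point): tip of the paddle of straight_1, 97 mm from its origin along x, at mid height (6 mm).
- straight_2: good straight spoon spatula. Total length 132 mm if straight. Black plastic grip 70 long x 16 wide x 12 high, a 6 mm round steel shaft, and a flat steel paddle 34 x 18 x 3 at the end. The piece lies flat and is the same either way up. Origin: under the middle of the grip (the place to hold it, and close to the centre of mass), x along the grip towards the paddle, z up. Mass about 45 g. May be absent.
- straight_2_tip (a point): tip of the paddle of straight_2, 97 mm from its origin along x, at mid height (6 mm).
- straight_3: good straight spoon spatula. Total length 132 mm if straight. Black plastic grip 70 long x 16 wide x 12 high, a 6 mm round steel shaft, and a flat steel paddle 34 x 18 x 3 at the end. The piece lies flat and is the same either way up. Origin: under the middle of the grip (the place to hold it, and close to the centre of mass), x along the grip towards the paddle, z up. Mass about 45 g. May be absent.
- straight_3_tip (a point): tip of the paddle of straight_3, 97 mm from its origin along x, at mid height (6 mm).
- bent_0: spoilt spoon spatula whose steel shaft is bent about 57 degrees sideways. Total length 132 mm if straight. Black plastic grip 70 long x 16 wide x 12 high, a 6 mm round steel shaft, and a flat steel paddle 34 x 18 x 3 at the end. The piece lies flat and is the same either way up. Origin: under the middle of the grip (the place to hold it, and close to the centre of mass), x along the grip towards the paddle, z up. Mass about 45 g. May be absent.
- bent_0_tip (a point): tip of the paddle of bent_0, at x = 74 mm, y = 42 mm from its origin as it is laid out at the start, 6 mm up.
- bent_1: spoilt spoon spatula whose steel shaft is bent about 46 degrees sideways. Total length 132 mm if straight. Black plastic grip 70 long x 16 wide x 12 high, a 6 mm round steel shaft, and a flat steel paddle 34 x 18 x 3 at the end. The piece lies flat and is the same either way up. Origin: under the middle of the grip (the place to hold it, and close to the centre of mass), x along the grip towards the paddle, z up. Mass about 45 g. May be absent.
- bent_1_tip (a point): tip of the paddle of bent_1, at x = 82 mm, y = 36 mm from its origin as it is laid out at the start, 6 mm up.
- beaker: bystander: empty 50 ml beaker, 48 mm across, 57 high, origin under its centre
- dish: bystander: single closed culture dish lying on top of the cabinet, amber, 60 mm across, 15 high, origin under its centre

How it is judged (in metres and radians):
On the way, in this order (a step that is already met when the one before it is completed fails the run):
1. the drawer is pulled out to its stop (value of joint cab_drawer0 above 0.1656 m), for 0.2 s.
2. with the drawer still out, every straight spatula lies in it and every bent one in the red tray, let go (x of straight_0 in the frame of drawer_in between -0.1045 and 0.1045 m and y of straight_0 in the frame of drawer_in between -0.1045 and 0.1045 m and z of straight_0 in the frame of drawer_in between -0.01 and 0.037 m and x of straight_0_tip in the frame of drawer_in between -0.1045 and 0.1045 m and y of straight_0_tip in the frame of drawer_in between -0.1045 and 0.1045 m and z of straight_0_tip in the frame of drawer_in between -0.01 and 0.037 m and x of straight_1 in the frame of drawer_in between -0.1045 and 0.1045 m and y of straight_1 in the frame of drawer_in between -0.1045 and 0.1045 m and z of straight_1 in the frame of drawer_in between -0.01 and 0.037 m and x of straight_1_tip in the frame of drawer_in between -0.1045 and 0.1045 m and y of straight_1_tip in the frame of drawer_in between -0.1045 and 0.1045 m and z of straight_1_tip in the frame of drawer_in between -0.01 and 0.037 m and x of straight_2 in the frame of drawer_in between -0.1045 and 0.1045 m and y of straight_2 in the frame of drawer_in between -0.1045 and 0.1045 m and z of straight_2 in the frame of drawer_in between -0.01 and 0.037 m and x of straight_2_tip in the frame of drawer_in between -0.1045 and 0.1045 m and y of straight_2_tip in the frame of drawer_in between -0.1045 and 0.1045 m and z of straight_2_tip in the frame of drawer_in between -0.01 and 0.037 m and x of straight_3 in the frame of drawer_in between -0.1045 and 0.1045 m and y of straight_3 in the frame of drawer_in between -0.1045 and 0.1045 m and z of straight_3 in the frame of drawer_in between -0.01 and 0.037 m and x of straight_3_tip in the frame of drawer_in between -0.1045 and 0.1045 m and y of straight_3_tip in the frame of drawer_in between -0.1045 and 0.1045 m and z of straight_3_tip in the frame of drawer_in between -0.01 and 0.037 m and x of bent_0 in the frame of tray_in between -0.073 and 0.073 m and y of bent_0 in the frame of tray_in between -0.078 and 0.078 m and z of bent_0 in the frame of tray_in between -0.01 and 0.045 m and x of bent_0_tip in the frame of tray_in between -0.073 and 0.073 m and y of bent_0_tip in the frame of tray_in between -0.078 and 0.078 m and z of bent_0_tip in the frame of tray_in between -0.01 and 0.045 m and x of bent_1 in the frame of tray_in between -0.073 and 0.073 m and y of bent_1 in the frame of tray_in between -0.078 and 0.078 m and z of bent_1 in the frame of tray_in between -0.01 and 0.045 m and x of bent_1_tip in the frame of tray_in between -0.073 and 0.073 m and y of bent_1_tip in the frame of tray_in between -0.078 and 0.078 m and z of bent_1_tip in the frame of tray_in between -0.01 and 0.045 m and contact force between the fingers and straight_0 below 0.5 N and contact force between the fingers and straight_1 below 0.5 N and contact force between the fingers and straight_2 below 0.5 N and contact force between the fingers and straight_3 below 0.5 N and contact force between the fingers and bent_0 below 0.5 N and contact force between the fingers and bent_1 below 0.5 N and linear speed of each of straight_0, straight_1, straight_2, straight_3, bent_0, bent_1 below 0.02 m/s and value of joint cab_drawer0 above 0.1 m), for 0.2 s.
At the end, for the whole second after the job is handed in: Drawer pulled to within 8 mm of its stop, all spatulas sorted while it was out, then shut to within 5 mm; each straight one lies flat inside the drawer, below its side walls; each bent one lies inside the red tray's walls, at most 45 mm above its floor (x of straight_0 in the frame of drawer_in between -0.1045 and 0.1045 m and y of straight_0 in the frame of drawer_in between -0.1045 and 0.1045 m and z of straight_0 in the frame of drawer_in between -0.01 and 0.037 m and x of straight_0_tip in the frame of drawer_in between -0.1045 and 0.1045 m and y of straight_0_tip in the frame of drawer_in between -0.1045 and 0.1045 m and z of straight_0_tip in the frame of drawer_in between -0.01 and 0.037 m and x of straight_1 in the frame of drawer_in between -0.1045 and 0.1045 m and y of straight_1 in the frame of drawer_in between -0.1045 and 0.1045 m and z of straight_1 in the frame of drawer_in between -0.01 and 0.037 m and x of straight_1_tip in the frame of drawer_in between -0.1045 and 0.1045 m and y of straight_1_tip in the frame of drawer_in between -0.1045 and 0.1045 m and z of straight_1_tip in the frame of drawer_in between -0.01 and 0.037 m and x of straight_2 in the frame of drawer_in between -0.1045 and 0.1045 m and y of straight_2 in the frame of drawer_in between -0.1045 and 0.1045 m and z of straight_2 in the frame of drawer_in between -0.01 and 0.037 m and x of straight_2_tip in the frame of drawer_in between -0.1045 and 0.1045 m and y of straight_2_tip in the frame of drawer_in between -0.1045 and 0.1045 m and z of straight_2_tip in the frame of drawer_in between -0.01 and 0.037 m and x of straight_3 in the frame of drawer_in between -0.1045 and 0.1045 m and y of straight_3 in the frame of drawer_in between -0.1045 and 0.1045 m and z of straight_3 in the frame of drawer_in between -0.01 and 0.037 m and x of straight_3_tip in the frame of drawer_in between -0.1045 and 0.1045 m and y of straight_3_tip in the frame of drawer_in between -0.1045 and 0.1045 m and z of straight_3_tip in the frame of drawer_in between -0.01 and 0.037 m and x of bent_0 in the frame of tray_in between -0.073 and 0.073 m and y of bent_0 in the frame of tray_in between -0.078 and 0.078 m and z of bent_0 in the frame of tray_in between -0.01 and 0.045 m and x of bent_0_tip in the frame of tray_in between -0.073 and 0.073 m and y of bent_0_tip in the frame of tray_in between -0.078 and 0.078 m and z of bent_0_tip in the frame of tray_in between -0.01 and 0.045 m and x of bent_1 in the frame of tray_in between -0.073 and 0.073 m and y of bent_1 in the frame of tray_in between -0.078 and 0.078 m and z of bent_1 in the frame of tray_in between -0.01 and 0.045 m and x of bent_1_tip in the frame of tray_in between -0.073 and 0.073 m and y of bent_1_tip in the frame of tray_in between -0.078 and 0.078 m and z of bent_1_tip in the frame of tray_in between -0.01 and 0.045 m and value of joint cab_drawer0 below 0.005 m and velocity of joint cab_drawer0 below 0.01 m/s); the robot touches nothing.
It fails at once if the dish is disturbed (moved more than 25 mm) (distance of dish from where it was at the start of the episode above 0.025 m).
It fails at once if the beaker is disturbed (moved more than 25 mm) (distance of beaker from where it was at the start of the episode above 0.025 m).
Of straight_0, straight_1, straight_2, straight_3 only 3 to 4 are there at a start; the rules pass over those that are not, and their reading is None.
Of bent_0, bent_1 only 1 to 2 are there at a start; the rules pass over those that are not, and their reading is None.
At some moment in a run one of straight_0, straight_1, straight_2, straight_3, bent_0, bent_1 may be knocked a few centimetres aside while the robot is not near it.
Once in a run the grip may slacken for a moment while it holds something.
It also fails if it takes over 210 s, if anything falls off the work surface, if the arm or the gripper's body presses on something with over 40 N, if the wrist force passes 120 N, or if a joint passes its speed limit or range.

## Working session

There is one attempt and no reset: what is moved stays moved. The work goes in short steps, Python scripts to look and compute and a tool call to move; the robot and the scene stay as the last step left them, time stands still between calls to the robot, and variables do not carry over. Pictures are saved under pics/ and viewed, at most 14 in all, crops included, and the job is handed in when it is done.

Besides the shell and the picture viewer there is one more tool, called after "Call:" as a command line: name --pt "numbers of a row" for each row, then --argument value for the rest. jog_arm: Moves the arm, as the interface text tells. Its arguments: {"type":"object","properties":{"delta_pos":{"type":"array"},"turn":{"type":"array"},"grip":{"type":"array"}},"required":["delta_pos","turn","grip"]}

```bash
mkdir -p pics; cat > h.py <<'E'
from rig import *
import numpy as np, cv2
def cam(name):
    c=capture(name); return c
def pix2plane(c,uv,z):
    f=240/np.tan(np.radians(c['fovy'])/2)
    T=np.array(c['camera_from_world']);R=T[:3,:3];o=-R.T@T[:3,3]
    uv=np.atleast_2d(np.array(uv,float))
    d=np.c_[(uv[:,0]-c['cx'])/f,-(uv[:,1]-c['cy'])/f,-np.ones(len(uv))]@R
    return o+d*((z-o[2])/d[:,2])[:,None]
def proj(c,p):
    f=240/np.tan(np.radians(c['fovy'])/2)
    T=np.array(c['camera_from_world']);q=np.atleast_2d(p)@T[:3,:3].T+T[:3,3]
    return np.c_[c['cx']+f*q[:,0]/-q[:,2],c['cy']-f*q[:,1]/-q[:,2]]
E
python3 - <<'E'
from h import *
for n in('top','side'):
    c=cam(n);cv2.imwrite(f'pics/{n}0.png',c['color'])
    print(n,c['fovy'],c['cx'],c['cy'],[k for k in c]);T=c['camera_from_world'];print(np.round(T,3),-T[:3,:3].T@T[:3,3])
s=read_state();print(s)
E
```

```text
top 50.554649918178164 323.87262884954146 237.86471446798083 ['color', 'fovy', 'cx', 'cy', 'camera_from_world']
[[-0.016 -1.     0.014  0.196]
 [ 0.992 -0.014  0.123 -0.575]
 [-0.123  0.016  0.992 -1.03 ]
 [ 0.     0.     0.     1.   ]] [0.44734532 0.20335385 1.09031537]
side 49.39415794013024 310.86130596319475 239.56706422244773 ['color', 'fovy', 'cx', 'cy', 'camera_from_world']
[[-0.985 -0.172  0.023  0.573]
 [ 0.103 -0.476  0.873 -0.012]
 [-0.139  0.862  0.487 -1.32 ]
 [ 0.     0.     0.     1.   ]] [0.38199739 1.23070636 0.64047908]
{'time_s': 0.1, 'joint_positions': array([-7.38815173e+01,  3.02723648e+01,  8.21507714e+01, -3.24731222e-04,
        6.76881176e+01, -1.02262662e+01]), 'qvel': array([-0.0556664 , -0.07944512, -0.13616819,  0.10032636, -0.02893646,
       -0.06247904]), 'tau': array([-9.68558038e-05, -4.40986741e+01, -1.77151000e+01,  6.36351923e-02,
        5.34179597e-02, -3.82989469e-05]), 'position': array([ 0.27720363, -0.55941826,  0.22167356]), 'tcp_rot': array([[ 8.96139247e-01,  4.43772639e-01, -5.44112916e-04],
       [ 4.43772842e-01, -8.96137372e-01,  1.86395730e-03],
       [ 3.39573329e-04, -1.91182782e-03, -9.99998115e-01]]), 'force': array([-0.6059535 ,  0.64131316,  0.12856854]), 'moment': array([ 0.02452889, -0.00914852, -0.03377523]), 'grasp_force': 0.0, 'opening': 1.000790131962569}
```

View pics/top0.png

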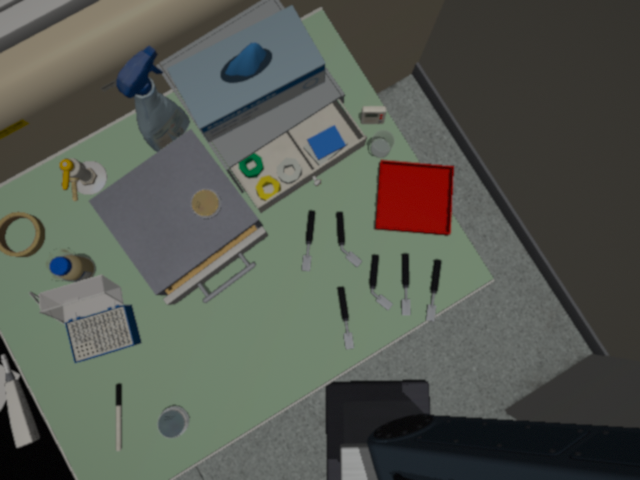

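View pics/side0.png

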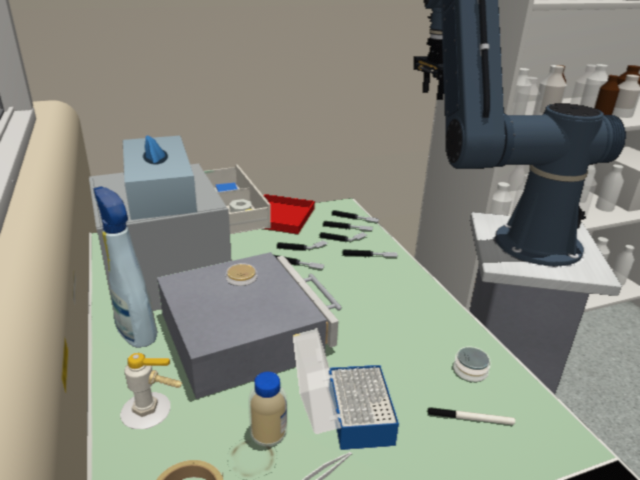

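The top view shows six black-gripped spatulas. Straight ones have grips near (310,226), (343,302), (405,268) and (435,275). Bent ones are at (341,228) and (374,270). The red tray is at (415,198), the grey cabinet at (175,215), its handle at (230,278), and the dish at (205,203).

```bash
cat >> h.py <<'E'
def spats(c,zg=0.009,box=(150,140,500,385)):
    im=c['color'];x0,y0,x1,y1=box
    m=(im.max(2)<50).astype(np.uint8);mm=np.zeros_like(m);mm[y0:y1,x0:x1]=m[y0:y1,x0:x1]
    n,l,st,ce=cv2.connectedComponentsWithStats(mm)
    out=[]
    for i in range(1,n):
        if not 100<st[i,4]<500: continue
        ys,xs=np.where(l==i);P=pix2plane(c,np.c_[xs,ys],zg)[:,:2]
        ctr=np.array(cv2.minAreaRect(P.astype(np.float32)*1000)[0])/1000
        w,V=np.linalg.eigh(np.cov(P.T));a=V[:,1]
        r=np.ptp((P-ctr)@a),np.ptp((P-ctr)@V[:,0])
        out.append((ctr,a,r,ce[i]))
    return out
E
python3 - <<'E'
from h import *
c=cam('top')
for ctr,a,r,ce in spats(c): print(np.round(ctr,4),'yaw%180',round(np.degrees(np.arctan2(a[1],a[0]))%180,1),np.round(r,3),ce.round())
im=c['color']
hsv=cv2.cvtColor(im,cv2.COLOR_BGR2HSV)
red=((hsv[...,2]>90)&(hsv[...,1]>180)&((hsv[...,0]<8)|(hsv[...,0]>172))).astype(np.uint8)
n,l,st,ce=cv2.connectedComponentsWithStats(red);i=1+np.argmax(st[1:,4])
ys,xs=np.where(l==i);P=pix2plane(c,np.c_[xs,ys],0.025)[:,:2];print('tray',cv2.minAreaRect((P*1000).astype(np.float32)))
cv2.imwrite('pics/cabz.png',cv2.resize(im[120:320,70:290],None,fx=3.3,fy=3,interpolation=cv2.INTER_CUBIC)[:600,:726])
cv2.imwrite('pics/spz.png',cv2.resize(im[190:360,285:465],None,fx=3.5,fy=3.5,interpolation=cv2.INTER_CUBIC))
E
```

```text
[0.6063 0.2163] yaw%180 172.9 [0.068 0.013] [310. 226.]
[0.6031 0.1514] yaw%180 2.3 [0.068 0.013] [340. 228.]
[0.5095 0.082 ] yaw%180 173.2 [0.067 0.013] [373. 271.]
[0.5096 0.0145] yaw%180 179.3 [0.068 0.013] [405. 270.]
[ 0.4967 -0.0495] yaw%180 169.9 [0.068 0.014] [435. 275.]
[0.442  0.1491] yaw%180 7.6 [0.068 0.012] [343. 303.]
[0.2782 0.0789] yaw%180 89.8 [0.199 0.008] [381. 382.]
tray ((664.5946655273438, -8.036323547363281), (156.82513427734375, 147.95787048339844), 84.37252044677734)
```

View pics/cabz.png

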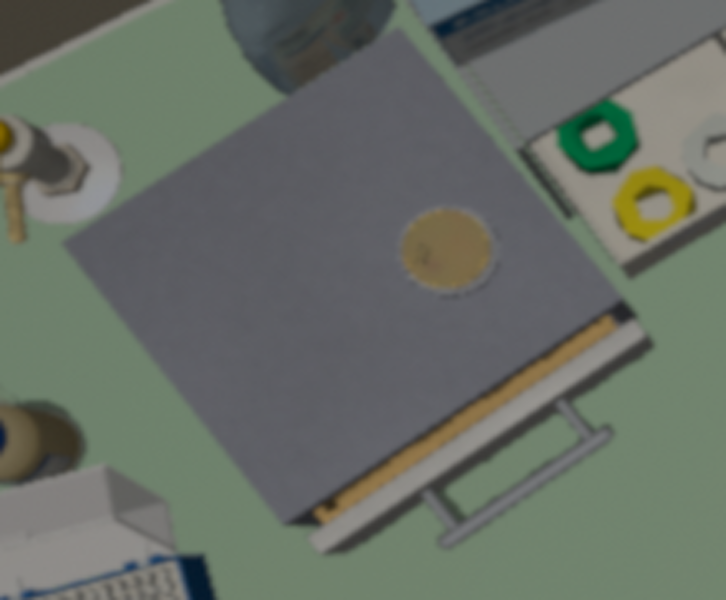

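View pics/spz.png

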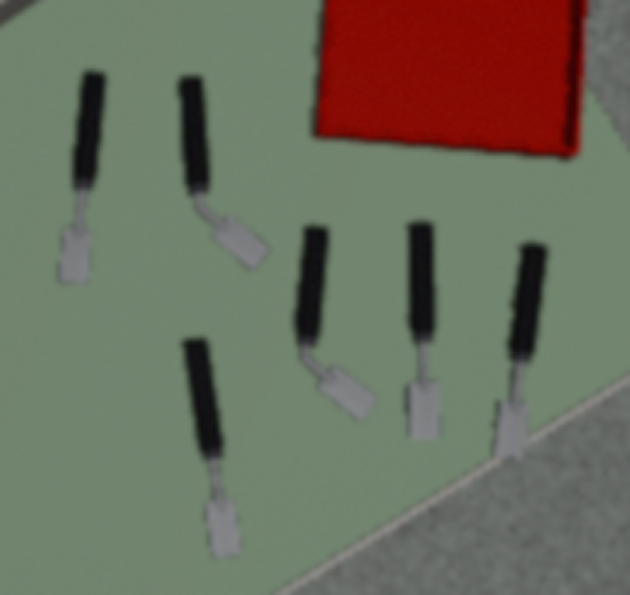

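```bash
python3 - <<'E'
from h import *
c=cam('top')
K=lambda a:[[70+x/3.3,120+y/3] for x,y in a]
P=pix2plane(c,K([(400,30),(625,303),(285,523),(65,242)]),0.085)[:,:2];print('cab',P.round(4),[np.linalg.norm(P[i]-P[i-1]).round(4) for i in range(4)])
for i in range(4):
    d=P[i]-P[i-1];print(np.degrees(np.arctan2(d[1],d[0])).round(1))
H=pix2plane(c,K([(447,543),(606,433)]),0.047)[:,:2];d=H[1]-H[0];print('H',H.round(4),H.mean(0).round(4),np.linalg.norm(d),np.degrees(np.arctan2(d[1],d[0])))
print('front top',pix2plane(c,K([(315,545),(645,335)]),0.0725).round(4))
print('dish',pix2plane(c,K([(448,250)]),0.1).round(3))
print('beakers',pix2plane(c,[(380,143),(173,420)],0.03).round(3))
E
```

```text
cab [[0.7972 0.4546]
 [0.6075 0.3159]
 [0.465  0.5173]
 [0.6533 0.6544]] [np.float64(0.2463), np.float64(0.235), np.float64(0.2467), np.float64(0.233)]
-54.3
-143.8
125.3
36.1
H [[0.4506 0.4296]
 [0.5237 0.332 ]] [0.4872 0.3808] 0.12193312000647685 -53.18075214368856
front top [[0.4505 0.5029 0.0725]
 [0.5875 0.3051 0.0725]]
dish [[0.642 0.42  0.1  ]]
beakers [[0.783 0.062 0.03 ]
 [0.215 0.495 0.03 ]]
```

Call:
jog_arm --pt "22.3 46 0" --pt "22.3 46 0" --pt "22.3 46 0" --pt "22.3 46 0" --pt "22.3 46 0" --pt "22.3 46 0" --pt "22.3 46 0" --pt "22.3 46 0" --pt "21 94.1 0" --pt "21 94.1 0" --pt "21 94.1 0" --pt "21 94.1 0" --turn '[99.6,99.6,99.6,99.6,99.6,99.6,99.6,99.6,99.6,99.6,99.6,99.6]' --grip '[0.3,0.3,0.3,0.3,0.3,0.3,0.3,0.3,0.3,0.3,0.3,0.3]'

```text
time_s: 1.7
position: [0.4912, 0.1418, 0.2226]
tcp_rot: [[-0.587, 0.81, 0.001], [0.81, 0.587, -0.0], [-0.0, 0.0, -1.0]]
force: [1.0, -0.8, -0.5]
opening: 0.702
grasp_force: 0.0
```

Call:
jog_arm --pt "-0.4 23.9 0" --pt "-0.4 23.9 0" --pt "-0.4 23.9 0" --pt "-0.4 23.9 0" --pt "-0.4 23.9 -6" --pt "-0.4 23.9 -10" --pt "-0.4 23.9 -12" --pt "-0.4 23.9 -12" --turn '[0,0,0,0,0,0,0,0]' --grip '[0.65,0.65,0.65,0.65,0.65,0.65,0.65,0.65]'

```text
time_s: 2.7
position: [0.4859, 0.3782, 0.1005]
tcp_rot: [[-0.587, 0.809, -0.004], [0.809, 0.587, -0.002], [0.001, -0.005, -1.0]]
force: [1.1, -1.0, 0.4]
opening: 0.347
grasp_force: 0.0
```

```bash
python3 - <<'E'
from h import *
c=cam('side');print(proj(c,[[.4506,.4296,.047],[.5237,.332,.047],read_state()['position']]).round())
im=c['color'];cv2.imwrite('pics/s1.png',cv2.resize(im[170:370,220:420],None,fx=3,fy=3,interpolation=cv2.INTER_CUBIC))
E
```

```text
[[341. 308.]
 [312. 276.]
 [327. 267.]]
```

View pics/s1.png

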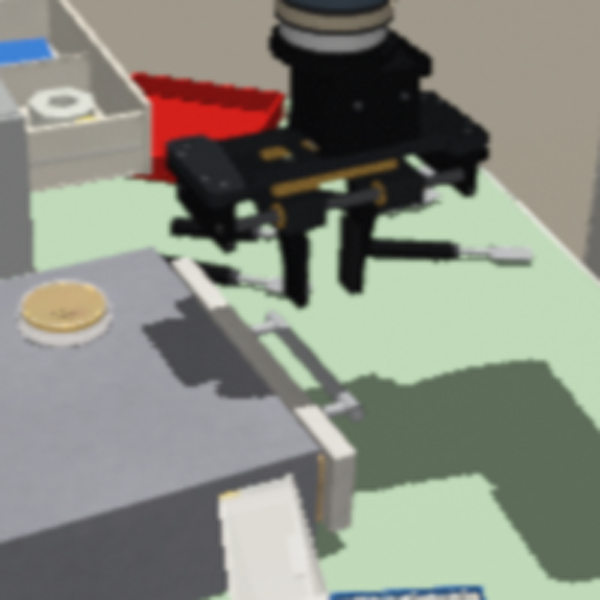

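Call:
jog_arm --pt "0 0 -2" --pt "0 0 -4" --pt "0 0 -5.5" --pt "0 0 -7" --pt "0 0 -7" --pt "0 0 -7" --pt "0 0 -7" --pt "0 0 -7" --pt "0 0 -7" --pt "0 0 -7" --turn '[0,0,0,0,0,0,0,0,0,0]' --grip '[0.65,0.65,0.65,0.65,0.65,1,1,1,1,1]'

```text
time_s: 4.0
position: [0.4881, 0.3792, 0.0333]
tcp_rot: [[-0.587, 0.81, 0.002], [0.81, 0.587, 0.001], [-0.0, 0.002, -1.0]]
force: [1.3, -0.0, 3.7]
opening: 0.113
grasp_force: 30.0
```

Call:
jog_arm --pt "-1.2 -0.9 0" --pt "-2.4 -1.8 0" --pt "-3.6 -2.6 0" --pt "-4.9 -3.5 0" --pt "-6.1 -4.4 0" --pt "-7.3 -5.3 0" --pt "-8.5 -6.2 0" --pt "-9.7 -7.1 0" --pt "-10.9 -7.9 0" --pt "-12.1 -8.8 0" --pt "-12.1 -8.8 0" --pt "-12.1 -8.8 0" --turn '[0,0,0,0,0,0,0,0,0,0,0,0]' --grip '[1,1,1,1,1,1,1,1,1,1,1,1]'

```text
time_s: 5.5
position: [0.3659, 0.29, 0.0331]
tcp_rot: [[-0.587, 0.809, -0.001], [0.809, 0.587, -0.001], [-0.0, -0.001, -1.0]]
force: [0.4, -2.1, 8.4]
opening: 0.113
grasp_force: 30.0
```

Call:
jog_arm --pt "-0.4 -0.3 0" --pt "-0.8 -0.6 0" --pt "-1.2 -0.9 0" --pt "-1.2 -0.9 0" --turn '[0,0,0,0]' --grip '[1,1,1,1]'

```text
time_s: 6.0
position: [0.3602, 0.2856, 0.0332]
tcp_rot: [[-0.585, 0.811, 0.013], [0.811, 0.585, 0.008], [-0.001, 0.015, -1.0]]
force: [4.8, 11.8, -0.8]
opening: 0.115
grasp_force: 30.0
```

Call:
jog_arm --pt "0.6 0.4 0" --pt "0.6 0.4 0" --pt "0.6 0.4 4" --pt "0.6 0.4 10" --pt "0.6 0.4 14" --pt "14.3 -33 14" --pt "14.3 -33 14" --pt "14.3 -33 14" --pt "14.3 -33 14" --pt "14.3 -33 14" --pt "14.3 -33 14" --pt "14.3 -33 14" --turn '[0,0,0,0,0,44,44,44,44,44,44,44]' --grip '[0.65,0.65,0.65,0.65,0.65,0.5,0.5,0.5,0.5,0.5,0.5,0.5]'

```text
time_s: 7.5
position: [0.4972, -0.0514, 0.1719]
tcp_rot: [[-0.984, 0.178, -0.002], [0.178, 0.984, -0.0], [0.002, -0.0, -1.0]]
force: [-0.0, -0.2, 0.1]
opening: 0.504
grasp_force: 0.0
```

```bash
python3 - <<'E'
from h import *
c=cam('top');im=c['color']
for ctr,a,r,ce in spats(c): print(np.round(ctr,4),'yaw%180',round(np.degrees(np.arctan2(a[1],a[0]))%180,1),np.round(r,3),ce.round())
cv2.imwrite('pics/t2.png',cv2.resize(im[150:350,140:340],None,fx=3,fy=3,interpolation=cv2.INTER_CUBIC))
E
```

```text
[0.6072 0.2158] yaw%180 174.0 [0.066 0.011] [310. 226.]
[0.6022 0.1509] yaw%180 2.8 [0.065 0.012] [340. 228.]
[0.5096 0.0145] yaw%180 177.9 [0.073 0.013] [405. 269.]
[0.5078 0.0813] yaw%180 172.2 [0.071 0.015] [374. 271.]
[0.4404 0.1495] yaw%180 7.4 [0.07  0.014] [343. 304.]
[0.2772 0.081 ] yaw%180 90.1 [0.2   0.008] [378. 382.]
```

View pics/t2.png

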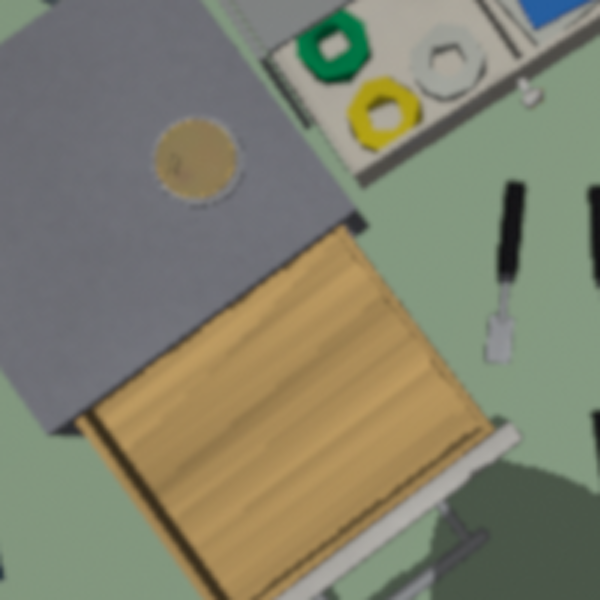

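```bash
python3 - <<'E'
from h import *
c=cam('top')
K=lambda a:[[140+x/3,150+y/3] for x,y in a]
u=np.array([np.cos(np.radians(36)),np.sin(np.radians(36))]);v=np.array([-u[1],u[0]])
h=np.array([.3602,.2856])
for n,a,z in(('right outer/inner top',[(345,225),(490,428),(335,233),(478,432)],.063),('left outer, inner',[(78,425),(200,580),(90,412),(245,600)],.063),('panel inner',[(500,425),(285,585)],.0725),('handle',[(487,538),],.047),('cabfront',[(362,215),(50,430)],.085)):
    P=pix2plane(c,K(a),z)[:,:2]-h;print(n,np.c_[P@u,P@v].round(4).tolist())
E
```

```text
right outer/inner top [[0.2208, -0.1089], [0.0515, -0.1058], [0.2204, -0.1002], [0.0542, -0.0978]]
left outer, inner [[0.2182, 0.1128], [0.0864, 0.1067], [0.2205, 0.1015], [0.058, 0.0906]]
panel inner [[0.0488, -0.1124], [0.0498, 0.0622]]
handle [[-0.006, -0.06]]
cabfront [[0.2152, -0.1221], [0.2222, 0.1242]]
```

Call:
jog_arm --pt "0 0 -6" --pt "0 0 -11" --pt "0 0 -15" --pt "0 0 -16.6" --pt "0 0 -16.6" --pt "0 0 -16.6" --pt "0 0 -16.6" --pt "0 0 -16.6" --pt "0 0 -13" --pt "0 0 -8" --pt "0 0 -3" --turn '[0,0,0,0,0,0,0,0,0,0,0]' --grip '[0.5,0.5,0.5,0.5,0.5,1,1,1,1,1,1]'

```text
time_s: 8.98
position: [0.4971, -0.0481, 0.1442]
tcp_rot: [[-0.985, 0.175, -0.0], [0.175, 0.985, 0.0], [0.0, 0.0, -1.0]]
force: [1.0, -0.3, 0.1]
opening: 0.01
grasp_force: 0.0
```

```bash
python3 - <<'E'
from h import *
c=cam('top');im=c['color'];d=cam('side')['color']
print(read_state()['position'])
for ctr,a,r,ce in spats(c): print(np.round(ctr,4),'yaw%180',round(np.degrees(np.arctan2(a[1],a[0]))%180,1),np.round(r,3),ce.round())
o=np.hstack([cv2.resize(im[190:390,285:485],(400,400)),cv2.resize(d[120:320,250:450],(400,400))]);cv2.imwrite('pics/p3.png',o)
E
```

```text
[ 0.50089407 -0.04924546  0.1478445 ]
[0.6072 0.2158] yaw%180 174.0 [0.066 0.011] [310. 226.]
[0.6022 0.151 ] yaw%180 2.7 [0.065 0.012] [340. 228.]
[0.5078 0.0813] yaw%180 172.2 [0.071 0.015] [374. 271.]
[0.44   0.1485] yaw%180 7.7 [0.069 0.015] [343. 305.]
[0.2772 0.081 ] yaw%180 90.1 [0.2   0.008] [378. 382.]
```

View pics/p3.png

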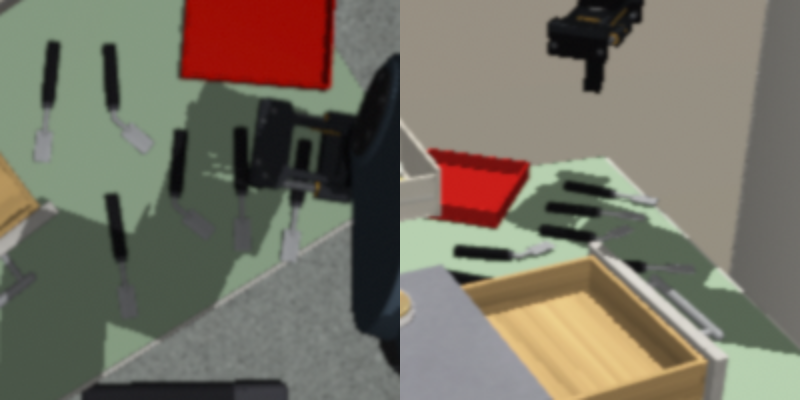

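```bash
python3 - <<'E'
from h import *
for i in range(5):
    capture('top');s=read_state();print(s['time_s'],s['position'].round(4))
E
```

```text
9.125 [ 0.4993 -0.0488  0.1456]
9.175 [ 0.4978 -0.0483  0.1438]
9.225 [ 0.4969 -0.048   0.1426]
9.275 [ 0.4963 -0.0479  0.1418]
9.325 [ 0.4962 -0.0479  0.1414]
```

Call:
jog_arm --pt "0 -0.1 -6" --pt "0 -0.1 -10" --pt "0 -0.1 -12.5" --pt "0 -0.1 -13.8" --pt "0 -0.1 -13.8" --pt "0 -0.1 -13.8" --pt "0 -0.1 -13.8" --pt "0 -0.1 -13.8" --pt "0 -0.1 -13.8" --pt "0 -0.1 -13.8" --turn '[0,0,0,0,0,0,0,0,0,0]' --grip '[0.5,0.5,0.5,0.5,0.5,0.5,1,1,1,1]'

```text
time_s: 10.58
position: [0.4975, -0.0492, 0.0049]
tcp_rot: [[-0.985, 0.175, 0.001], [0.175, 0.985, -0.0], [-0.001, -0.0, -1.0]]
force: [-0.5, 0.4, 2.6]
opening: 0.18
grasp_force: 30.0
```

Call:
jog_arm --pt "0 0 3" --pt "0 0 8" --pt "0 0 13" --pt "3.4 37.4 13" --pt "3.4 37.4 13" --pt "3.4 37.4 13" --pt "3.4 37.4 13" --pt "3.4 37.4 13" --pt "3.4 37.4 13" --pt "3.4 37.4 13" --pt "3.4 37.4 13" --turn '[0,0,0,46,46,46,46,46,46,46,46]' --grip '[1,1,1,1,1,1,1,1,1,1,1]'

```text
time_s: 11.95
position: [0.5304, 0.3246, 0.1339]
tcp_rot: [[-0.809, -0.588, -0.002], [-0.588, 0.809, -0.001], [0.002, 0.0, -1.0]]
force: [0.1, -1.4, -0.2]
opening: 0.179
grasp_force: 30.0
```

Call:
jog_arm --pt "0 0 -5" --pt "0 0 -8.5" --pt "0 0 -10.6" --pt "0 0 -10.6" --pt "0 0 -10.6" --pt "0 0 -10.6" --pt "0 0 -7" --pt "0 0 -2" --pt "0 0 0" --pt "-9 -17.5 0" --pt "-9 -17.5 0" --pt "-9 -17.5 0" --turn '[0,0,0,0,0,0,0,0,0,-28.4,-28.4,-28.4]' --grip '[1,1,1,1,0.65,0.65,0.65,0.65,0.65,0.5,0.5,0.5]'

```text
time_s: 13.45
position: [0.4449, 0.1567, 0.1354]
tcp_rot: [[-0.992, -0.128, 0.002], [-0.128, 0.992, -0.0], [-0.002, -0.0, -1.0]]
force: [0.4, -1.5, 0.8]
opening: 0.492
grasp_force: 0.0
```

Call:
jog_arm --pt "0 0 0" --pt "0 0 0" --turn '[0,0]' --grip '[0.5,0.5]'

```text
time_s: 13.7
position: [0.4469, 0.1582, 0.1353]
tcp_rot: [[-0.991, -0.131, 0.003], [-0.131, 0.991, 0.001], [-0.003, 0.0, -1.0]]
force: [0.2, -0.2, -0.1]
opening: 0.5
grasp_force: 0.0
```

```bash
python3 - <<'E'
from h import *
c=cam('top');im=c['color']
s=read_state();print(s['position'],s['tcp_rot'][:,1])
D=np.array([.4818,.3752]);u=np.array([np.cos(np.radians(36)),np.sin(np.radians(36))])
for ctr,a,r,ce in spats(c,box=(200,140,500,375)): print(np.round(ctr,4),'yaw%180',round(np.degrees(np.arctan2(a[1],a[0]))%180,1),np.round(r,3),ce.round(),((ctr-D)@u).round(3),((ctr-D)@[-u[1],u[0]]).round(3))
E
```

```text
[0.44727461 0.15868346 0.13519756] [-1.31955260e-01  9.91255664e-01  1.33124953e-04]
[0.6072 0.2161] yaw%180 173.4 [0.066 0.012] [310. 226.] 0.008 -0.202
[0.6032 0.1513] yaw%180 2.6 [0.067 0.012] [340. 227.] -0.033 -0.252
[0.5314 0.3256] yaw%180 36.1 [0.067 0.012] [259. 262.] 0.011 -0.069
[0.5107 0.0145] yaw%180 179.8 [0.066 0.014] [405. 270.] -0.189 -0.309
[0.3077 0.0855] yaw%180 80.6 [0.083 0.031] [373. 368.] -0.311 -0.132
```

Call:
jog_arm --pt "-0.6 -1 -4" --pt "-0.6 -1 -9" --pt "-0.6 -1 -12" --pt "-0.6 -1 -13.1" --pt "-0.6 -1 -13.1" --pt "-0.6 -1 -13.1" --pt "-0.6 -1 -13.1" --pt "-0.6 -1 -13.1" --pt "-0.6 -1 -13.1" --pt "-0.6 -1 -10" --pt "-0.6 -1 -5" --pt "-0.6 -1 0" --turn '[0,0,0,0,0,0,0,0,0,0,0,0]' --grip '[0.5,0.5,0.5,0.5,0.5,0.5,1,1,1,1,1,1]'

```text
time_s: 15.25
position: [0.4391, 0.1479, 0.1357]
tcp_rot: [[-0.991, -0.131, -0.001], [-0.131, 0.991, -0.0], [0.001, 0.0, -1.0]]
force: [0.7, -0.7, 0.3]
opening: 0.013
grasp_force: 0.0
```

```bash
python3 - <<'E'
from h import *
for i in range(3): c=cam('side')
c=cam('side');d=cam('top')
s=read_state();print(s['position'],s['opening'])
for ctr,a,r,ce in spats(c,box=(230,190,420,340)): print(np.round(ctr,4),'yaw%180',round(np.degrees(np.arctan2(a[1],a[0]))%180,1),np.round(r,3),ce.round())
print()
for ctr,a,r,ce in spats(d,box=(200,140,500,375)): print(np.round(ctr,4),'yaw%180',round(np.degrees(np.arctan2(a[1],a[0]))%180,1),np.round(r,3),ce.round())
o=np.hstack([cv2.resize(d['color'][190:390,285:485],(400,400)),cv2.resize(c['color'][120:320,250:450],(400,400))]);cv2.imwrite('pics/p4.png',o)
E
```

```text
[0.43906713 0.14798946 0.13432542] 0.008388067194172443
[ 0.4599 -0.177 ] yaw%180 91.7 [0.098 0.027] [362. 196.]
[0.5105 0.0866] yaw%180 171.4 [0.067 0.024] [333. 237.]
[0.604  0.1554] yaw%180 0.3 [0.066 0.023] [291. 246.]
[0.5322 0.291 ] yaw%180 36.0 [0.06 0.02] [310. 280.]

[0.6072 0.2161] yaw%180 173.4 [0.066 0.012] [310. 226.]
[0.603  0.1513] yaw%180 2.4 [0.067 0.012] [340. 228.]
[0.5328 0.3267] yaw%180 35.9 [0.067 0.012] [258. 261.]
[0.2998 0.0767] yaw%180 93.8 [0.069 0.014] [379. 371.]
```

View pics/p4.png

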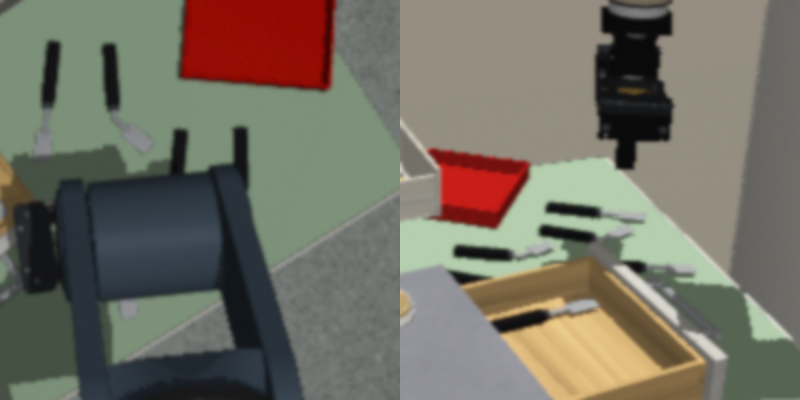

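Call:
jog_arm --pt "0.2 0.1 -5" --pt "0.2 0.1 -10" --pt "0.2 0.1 -12.5" --pt "0.2 0.1 -13.1" --pt "0.2 0.1 -13.1" --pt "0.2 0.1 -13.1" --pt "0.2 0.1 -13.1" --pt "0.2 0.1 -13.1" --pt "0.2 0.1 -13.1" --pt "0.2 0.1 -13.1" --pt "0.2 0.1 -13.1" --turn '[0,0,0,0,0,0,0,0,0,0,0]' --grip '[0.5,0.5,0.5,0.5,0.5,0.5,1,1,1,1,1]'

```text
time_s: 16.88
position: [0.4416, 0.1491, 0.0035]
tcp_rot: [[-0.991, -0.131, -0.0], [-0.131, 0.991, -0.0], [0.0, -0.0, -1.0]]
force: [0.3, 0.8, -0.2]
opening: 0.176
grasp_force: 30.0
```

Call:
jog_arm --pt "0 0 3" --pt "0 0 8" --pt "0 0 13" --pt "6.2 21.3 13" --pt "6.2 21.3 13" --pt "6.2 21.3 13" --pt "6.2 21.3 13" --pt "6.2 21.3 13" --pt "6.2 21.3 13" --pt "6.2 21.3 13" --turn '[0,0,0,28.4,28.4,28.4,28.4,28.4,28.4,28.4]' --grip '[1,1,1,1,1,1,1,1,1,1]'

```text
time_s: 18.12
position: [0.5029, 0.3607, 0.1333]
tcp_rot: [[-0.81, -0.586, -0.002], [-0.586, 0.81, -0.001], [0.002, 0.0, -1.0]]
force: [-0.9, 0.3, -1.5]
opening: 0.181
grasp_force: 30.0
```

Call:
jog_arm --pt "0 0.1 -5" --pt "0 0.1 -8.5" --pt "0 0.1 -10.5" --pt "0 0.1 -10.5" --pt "0 0.1 -10.5" --pt "0 0.1 -10.5" --pt "0 0.1 -7" --pt "0 0.1 -2" --pt "0 0.1 0" --pt "0 0.1 2" --pt "5 -12 2" --pt "5 -12 2" --turn '[0,0,0,0,0,0,0,0,0,0,-20,-20]' --grip '[1,1,1,1,0.65,0.65,0.65,0.65,0.65,0.65,0.65,0.65]'

```text
time_s: 19.62
position: [0.5521, 0.2474, 0.1553]
tcp_rot: [[-0.962, -0.272, 0.003], [-0.272, 0.962, 0.001], [-0.004, -0.0, -1.0]]
force: [0.9, 0.1, -1.0]
opening: 0.347
grasp_force: 0.0
```

```bash
python3 - <<'E'
from h import *
c=cam('top');d=cam('side');s=read_state();print(s['position'],np.degrees(np.arctan2(s['tcp_rot'][1,1],s['tcp_rot'][0,1])))
for z in(.03,.04,.05,.06,.07,.08): print(z,pix2plane(c,[(260.7,211.7)],z).round(3),pix2plane(d,[(270,213)],z).round(3))
D=np.array([.4818,.3752]);u=np.array([np.cos(np.radians(36)),np.sin(np.radians(36))])
for ctr,a,r,ce in spats(c,box=(200,140,500,375)): print(np.round(ctr,4),'yaw%180',round(np.degrees(np.arctan2(a[1],a[0]))%180,1),np.round(r,3),ce.round(),((ctr-D)@u).round(3),((ctr-D)@[-u[1],u[0]]).round(3))
E
```

```text
[0.55457063 0.2425023  0.15497523] 105.51796697000115
0.03 [[0.636 0.319 0.03 ]] [[0.687 0.031 0.03 ]]
0.04 [[0.634 0.318 0.04 ]] [[0.682 0.051 0.04 ]]
0.05 [[0.632 0.317 0.05 ]] [[0.677 0.07  0.05 ]]
0.06 [[0.631 0.316 0.06 ]] [[0.672 0.09  0.06 ]]
0.07 [[0.629 0.315 0.07 ]] [[0.667 0.11  0.07 ]]
0.08 [[0.627 0.314 0.08 ]] [[0.662 0.129 0.08 ]]
[0.6099 0.1553] yaw%180 14.9 [0.096 0.026] [338. 224.] -0.026 -0.253
[0.53   0.3808] yaw%180 8.2 [0.072 0.018] [235. 265.] 0.042 -0.024
[0.5094 0.0817] yaw%180 172.9 [0.067 0.012] [374. 271.] -0.15 -0.254
[0.5107 0.0141] yaw%180 178.5 [0.066 0.012] [405. 269.] -0.189 -0.309
```

```bash
python3 - <<'E'
from h import *
c=cam('top')
print(pix2plane(c,[(260.7,211.7),(365,143),(316,182),(330,100)],.17).round(3))
D=np.array([.4818,.3752])
cv2.imwrite('pics/t5.png',cv2.resize(c['color'][120:320,180:380],None,fx=3,fy=3,interpolation=cv2.INTER_CUBIC))
cv2.imwrite('pics/s5.png',cv2.resize(cam('side')['color'][120:320,200:400],None,fx=3,fy=3,interpolation=cv2.INTER_CUBIC))
E
```

```text
[[0.611 0.304 0.17 ]
 [0.739 0.109 0.17 ]
 [0.665 0.202 0.17 ]
 [0.823 0.173 0.17 ]]
```

View pics/t5.png

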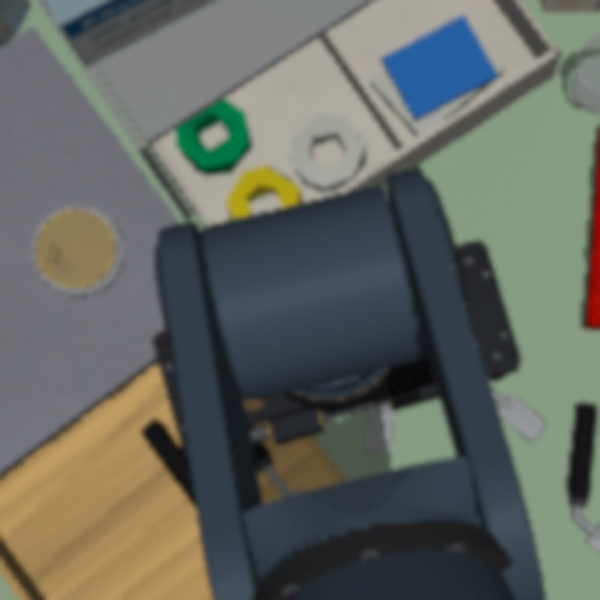

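View pics/s5.png

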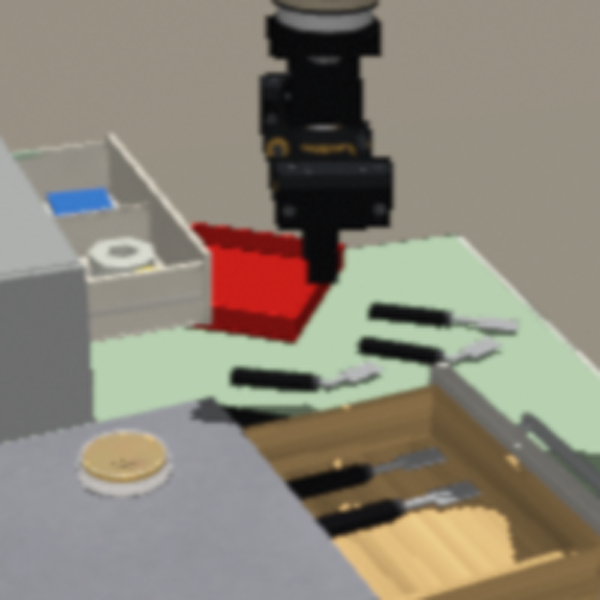

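Call:
jog_arm --pt "2.9 -2.4 0" --pt "2.9 -2.4 -5" --pt "2.9 -2.4 -10" --pt "2.9 -2.4 -13.5" --pt "2.9 -2.4 -15.1" --pt "2.9 -2.4 -15.1" --pt "2.9 -2.4 -15.1" --turn '[7.5,7.5,7.5,7.5,7.5,7.5,7.5]' --grip '[0.5,0.5,0.5,0.5,0.5,0.5,0.5]'

```text
time_s: 20.7
position: [0.581, 0.2245, 0.0036]
tcp_rot: [[-0.917, -0.399, 0.002], [-0.399, 0.917, 0.0], [-0.002, -0.0, -1.0]]
force: [-0.0, 0.4, 0.2]
opening: 0.498
grasp_force: 0.0
```

Call:
jog_arm --pt "0 0 0" --pt "0 0 0" --pt "0 0 0" --pt "0 0 0" --pt "0 0 0" --pt "0 0 0" --turn '[0,0,0,0,0,0]' --grip '[1,1,1,1,1,1]'

```text
time_s: 21.45
position: [0.5804, 0.2235, 0.0029]
tcp_rot: [[-0.917, -0.398, 0.0], [-0.398, 0.917, -0.0], [-0.0, -0.0, -1.0]]
force: [-0.3, -0.8, 4.4]
opening: 0.182
grasp_force: 28.6
```

Call:
jog_arm --pt "0 0 3" --pt "0 0 8" --pt "0 0 13" --pt "-12.5 16.1 13" --pt "-12.5 16.1 13" --pt "-12.5 16.1 13" --pt "-12.5 16.1 13" --pt "-12.5 16.1 13" --pt "-12.5 16.1 13" --turn '[0,0,0,12.5,12.5,12.5,12.5,12.5,12.5]' --grip '[1,1,1,1,1,1,1,1,1]'

```text
time_s: 22.58
position: [0.4566, 0.3836, 0.1324]
tcp_rot: [[-0.81, -0.586, 0.001], [-0.586, 0.81, -0.0], [-0.0, -0.001, -1.0]]
force: [1.2, 0.9, -0.0]
opening: 0.182
grasp_force: 28.6
```

```bash
python3 - <<'E'
from h import *
c=cam('top')
cv2.imwrite('pics/p6.png',np.hstack([cv2.resize(c['color'][190:340,185:335],(400,400)),cv2.resize(cam('side')['color'][180:330,230:380],(400,400))]))
for ctr,a,r,ce in spats(c,box=(200,140,500,375)): print(np.round(ctr,4),'yaw%180',round(np.degrees(np.arctan2(a[1],a[0]))%180,1),np.round(r,3),ce.round())
E
```

```text
[0.6022 0.1511] yaw%180 2.8 [0.065 0.012] [340. 228.]
[0.5096 0.0818] yaw%180 172.7 [0.067 0.012] [374. 271.]
[0.5107 0.0145] yaw%180 179.5 [0.066 0.013] [405. 270.]
[0.402  0.4392] yaw%180 136.6 [0.029 0.021] [205. 324.]
[0.3115 0.4069] yaw%180 89.2 [0.081 0.022] [219. 370.]
```

View pics/p6.png

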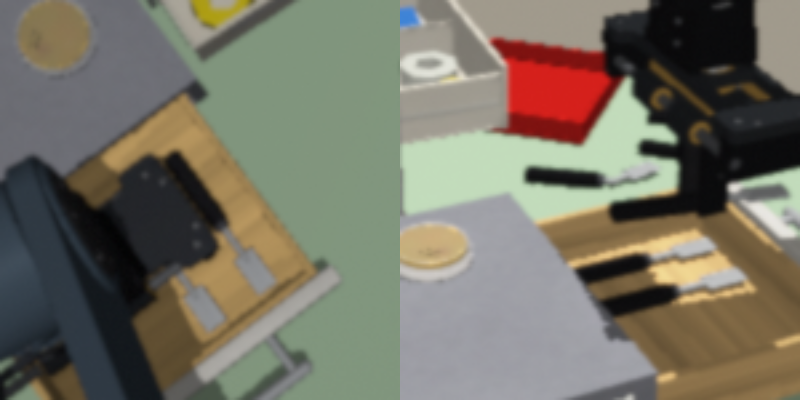

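Call:
jog_arm --pt "0 0 -5" --pt "0 0 -8.5" --pt "0 0 -10.4" --pt "0 0 -10.4" --pt "0 0 -10.4" --pt "0 0 -10.4" --pt "0 0 -10.4" --pt "0 0 -7" --pt "0 0 -2" --pt "0 0 0" --turn '[0,0,0,0,0,0,0,0,0,0]' --grip '[1,1,1,1,0.7,0.7,0.7,0.7,0.7,0.7]'

```text
time_s: 23.92
position: [0.4568, 0.3856, 0.1361]
tcp_rot: [[-0.809, -0.587, 0.005], [-0.587, 0.809, 0.003], [-0.006, -0.001, -1.0]]
force: [0.9, 0.7, 0.6]
opening: 0.301
grasp_force: 0.0
```

Call:
jog_arm --pt "5.5 -37 0" --pt "5.5 -37 0" --pt "5.5 -37 0" --pt "5.5 -37 0" --pt "5.5 -37 0" --pt "5.5 -37 0" --pt "5.5 -37 0" --pt "5.5 -37 0" --pt "5.5 -37 0" --turn '[-37,-37,-37,-37,-37,-37,-37,-37,-37]' --grip '[0.5,0.5,0.5,0.5,0.5,0.5,0.5,0.5,0.5]'

```text
time_s: 25.05
position: [0.5098, 0.0161, 0.1327]
tcp_rot: [[-1.0, 0.016, -0.0], [0.016, 1.0, 0.0], [0.0, 0.0, -1.0]]
force: [-0.1, 0.2, 0.6]
opening: 0.499
grasp_force: 0.0
```

```bash
python3 - <<'E'
from h import *
c=cam('top');cam('side');s=read_state();print(s['position'],s['tcp_rot'][:,1])
D=np.array([.4818,.3752]);u=np.array([np.cos(np.radians(36)),np.sin(np.radians(36))])
for ctr,a,r,ce in spats(c,zg=.009,box=(180,140,500,375)): print(np.round(ctr,4),'yaw%180',round(np.degrees(np.arctan2(a[1],a[0]))%180,1),np.round(r,3),ce.round(),((ctr-D)@u).round(3),((ctr-D)@[-u[1],u[0]]).round(3))
E
```

```text
[0.50993372 0.01620242 0.13263852] [1.56480370e-02 9.99877555e-01 1.16202861e-04]
[ 0.723  -0.1575] yaw%180 29.8 [0.172 0.015] [479. 171.] -0.118 -0.573
[0.6031 0.1511] yaw%180 2.9 [0.064 0.011] [340. 228.] -0.034 -0.253
[0.5342 0.3277] yaw%180 35.9 [0.067 0.012] [258. 261.] 0.014 -0.069
[0.5051 0.3674] yaw%180 36.5 [0.067 0.012] [239. 275.] 0.014 -0.02
[0.4837 0.4027] yaw%180 25.5 [0.068 0.012] [222. 285.] 0.018 0.021
```

Call:
jog_arm --pt "0 -0.15 -5" --pt "0 -0.15 -10" --pt "0 -0.15 -12.2" --pt "0 -0.15 -12.8" --pt "0 -0.15 -12.8" --pt "0 -0.15 -12.8" --pt "0 -0.15 -12.8" --pt "0 -0.15 -12.8" --pt "0 -0.15 -12.8" --pt "0 -0.15 -12.8" --pt "0 -0.15 -12.8" --turn '[0,0,0,0,0,0,0,0,0,0,0]' --grip '[0.5,0.5,0.5,0.5,0.5,1,1,1,1,1,1]'

```text
time_s: 26.52
position: [0.5106, 0.013, 0.005]
tcp_rot: [[-1.0, 0.018, 0.001], [0.018, 1.0, -0.0], [-0.001, -0.0, -1.0]]
force: [0.6, -0.2, 7.0]
opening: 0.179
grasp_force: 30.0
```

Call:
jog_arm --pt "0 0 3" --pt "0 0 8" --pt "0 0 13" --pt "-6.4 42.7 13" --pt "-6.4 42.7 13" --pt "-6.4 42.7 13" --pt "-6.4 42.7 13" --pt "-6.4 42.7 13" --pt "-6.4 42.7 13" --pt "-6.4 42.7 13" --pt "-6.4 42.7 13" --pt "-6.4 42.7 13" --turn '[0,0,0,37,37,37,37,37,37,37,37,37]' --grip '[1,1,1,1,1,1,1,1,1,1,1,1]'

```text
time_s: 28.02
position: [0.4456, 0.4393, 0.1338]
tcp_rot: [[-0.809, -0.588, -0.001], [-0.588, 0.809, -0.002], [0.002, -0.001, -1.0]]
force: [0.3, 0.1, 0.2]
opening: 0.179
grasp_force: 30.0
```

Call:
jog_arm --pt "0 0 -5" --pt "0 0 -8.5" --pt "0 0 -10.4" --pt "0 0 -10.4" --pt "0 0 -10.4" --pt "0 0 -10.4" --pt "0 0 -10.4" --pt "0 0 -7" --pt "0 0 -2" --pt "0 0 0" --turn '[0,0,0,0,0,0,0,0,0,0]' --grip '[1,1,1,1,0.7,0.7,0.7,0.7,0.7,0.7]'

```text
time_s: 29.28
position: [0.4477, 0.4413, 0.1382]
tcp_rot: [[-0.809, -0.587, 0.005], [-0.587, 0.809, 0.003], [-0.006, -0.0, -1.0]]
force: [0.3, -0.4, -0.1]
opening: 0.3
grasp_force: 0.0
```

Call:
jog_arm --pt "6.4 -35.8 0" --pt "6.4 -35.8 0" --pt "6.4 -35.8 0" --pt "6.4 -35.8 0" --pt "6.4 -35.8 0" --pt "6.4 -35.8 0" --pt "6.4 -35.8 0" --pt "6.4 -35.8 0" --pt "6.4 -35.8 0" --turn '[-43,-43,-43,-43,-43,-43,-43,-43,-43]' --grip '[0.5,0.5,0.5,0.5,0.5,0.5,0.5,0.5,0.5]'

```text
time_s: 30.4
position: [0.5098, 0.0835, 0.1347]
tcp_rot: [[-0.993, 0.121, -0.0], [0.121, 0.993, 0.0], [0.0, 0.0, -1.0]]
force: [0.1, 0.9, -0.3]
opening: 0.503
grasp_force: 0.0
```

```bash
python3 - <<'E'
from h import *
c=cam('top');d=cam('side');s=read_state();print(s['position'],s['tcp_rot'][:,1])
D=np.array([.4818,.3752]);u=np.array([np.cos(np.radians(36)),np.sin(np.radians(36))])
for ctr,a,r,ce in spats(c,zg=.009,box=(180,140,500,375)): print(np.round(ctr,4),'yaw%180',round(np.degrees(np.arctan2(a[1],a[0]))%180,1),np.round(r,3),ce.round(),((ctr-D)@u).round(3),((ctr-D)@[-u[1],u[0]]).round(3))
print('side')
for ctr,a,r,ce in spats(d,box=(230,190,420,340)): print(np.round(ctr,4),'yaw%180',round(np.degrees(np.arctan2(a[1],a[0]))%180,1),np.round(r,3),ce.round())
E
```

```text
[0.50992451 0.08349399 0.13459351] [1.20433784e-01 9.92721358e-01 9.28808437e-05]
[ 0.7231 -0.1576] yaw%180 29.8 [0.172 0.015] [479. 171.] -0.118 -0.573
[0.5339 0.3277] yaw%180 36.0 [0.066 0.012] [258. 261.] 0.014 -0.069
[0.5051 0.3674] yaw%180 36.4 [0.067 0.012] [239. 275.] 0.014 -0.02
[0.4833 0.4025] yaw%180 25.7 [0.068 0.012] [222. 285.] 0.017 0.021
[0.4473 0.4451] yaw%180 36.0 [0.067 0.013] [202. 303.] 0.013 0.077
side
[0.5117 0.0844] yaw%180 170.6 [0.07  0.028] [332. 236.]
[0.6031 0.1549] yaw%180 2.8 [0.068 0.027] [292. 246.]
[0.5329 0.2915] yaw%180 35.8 [0.059 0.02 ] [310. 280.]
[0.5032 0.3322] yaw%180 35.4 [0.059 0.021] [320. 292.]
[0.4799 0.3692] yaw%180 25.8 [0.055 0.021] [329. 304.]
```

Call:
jog_arm --pt "0 -0.15 -5" --pt "0 -0.15 -10" --pt "0 -0.15 -12.4" --pt "0 -0.15 -13" --pt "0 -0.15 -13" --pt "0 -0.15 -13" --pt "0 -0.15 -13" --pt "0 -0.15 -13" --pt "0 -0.15 -13" --pt "0 -0.15 -13" --pt "0 -0.15 -13" --turn '[0,0,0,0,0,0,0,0,0,0,0]' --grip '[0.5,0.5,0.5,0.5,0.5,1,1,1,1,1,1]'

```text
time_s: 31.88
position: [0.5106, 0.0805, 0.005]
tcp_rot: [[-0.992, 0.123, 0.001], [0.123, 0.992, -0.0], [-0.001, 0.0, -1.0]]
force: [-0.9, -0.1, 5.6]
opening: 0.18
grasp_force: 30.0
```

Call:
jog_arm --pt "0 0 3" --pt "0 0 8" --pt "0 0 10" --pt "17.5 -11.3 10" --pt "17.5 -11.3 10" --pt "17.5 -11.3 10" --pt "17.5 -11.3 10" --pt "17.5 -11.3 10" --pt "17.5 -11.3 10" --turn '[0,0,0,1.4,1.4,1.4,1.4,1.4,1.4]' --grip '[1,1,1,1,1,1,1,1,1]'

```text
time_s: 33.0
position: [0.6833, -0.0315, 0.1037]
tcp_rot: [[-0.995, 0.098, -0.003], [0.098, 0.995, 0.001], [0.004, 0.001, -1.0]]
force: [-0.2, 0.4, -0.3]
opening: 0.178
grasp_force: 30.0
```

Call:
jog_arm --pt "0 0 -5" --pt "0 0 -8" --pt "0 0 -9.2" --pt "0 0 -9.2" --pt "0 0 -9.2" --pt "0 0 -9.2" --pt "0 0 -9.2" --pt "0 0 -6" --pt "0 0 0" --pt "-9.2 8 3" --pt "-9.2 8 3" --pt "-9.2 8 3" --turn '[0,0,0,0,0,0,0,0,0,8.6,8.6,8.6]' --grip '[1,1,1,1,0.7,0.7,0.7,0.7,0.7,0.5,0.5,0.5]'

```text
time_s: 34.5
position: [0.5893, 0.0505, 0.136]
tcp_rot: [[-0.998, -0.055, -0.003], [-0.055, 0.999, 0.001], [0.003, 0.001, -1.0]]
force: [-0.3, 0.0, 0.7]
opening: 0.487
grasp_force: 0.0
```

```bash
python3 - <<'E'
from h import *
for i in range(4): c=cam('top')
d=cam('side');s=read_state();print(s['position'],s['tcp_rot'][:,1])
for ctr,a,r,ce in spats(c,box=(180,140,500,375)): print(np.round(ctr,4),'yaw%180',round(np.degrees(np.arctan2(a[1],a[0]))%180,1),np.round(r,3),ce.round())
cv2.imwrite('pics/p7.png',np.hstack([cv2.resize(c['color'][130:330,280:480],(400,400)),cv2.resize(d['color'][130:330,200:400],(400,400))]))
E
```

```text
[0.59484411 0.04661168 0.13450554] [-5.03890819e-02  9.98729571e-01 -4.29868441e-04]
[0.602 0.151] yaw%180 2.5 [0.07  0.014] [340. 228.]
[0.534  0.3275] yaw%180 35.7 [0.066 0.012] [258. 261.]
[0.5052 0.3673] yaw%180 36.2 [0.067 0.012] [239. 275.]
[0.4837 0.4026] yaw%180 25.6 [0.066 0.012] [222. 285.]
[0.4471 0.445 ] yaw%180 35.8 [0.067 0.013] [202. 303.]
[0.303  0.1635] yaw%180 87.2 [0.195 0.016] [328. 372.]
```

View pics/p7.png

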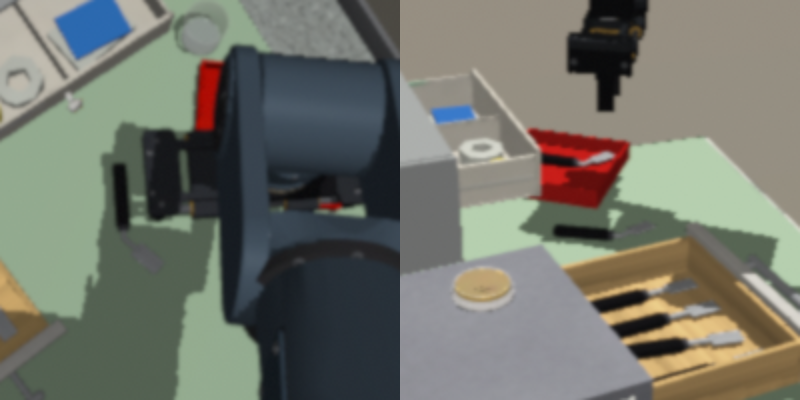

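Call:
jog_arm --pt "0 10.3 0" --pt "0 10.3 0" --pt "0 10.3 0" --pt "0 10.3 -6" --pt "0 10.3 -11" --pt "0 10.3 -12.9" --pt "0 10.3 -12.9" --pt "0 10.3 -12.9" --turn '[0,0,0,0,0,0,0,0]' --grip '[0.5,0.5,0.5,0.5,0.5,0.5,0.5,0.5]'

```text
time_s: 35.75
position: [0.5952, 0.1502, 0.0072]
tcp_rot: [[-0.999, -0.051, 0.003], [-0.051, 0.999, 0.0], [-0.003, -0.0, -1.0]]
force: [-0.3, 0.1, -0.2]
opening: 0.501
grasp_force: 0.0
```

Call:
jog_arm --pt "0 0 0" --pt "0 0 0" --pt "0 0 0" --pt "0 0 0" --pt "0 0 0" --pt "0 0 0" --turn '[0,0,0,0,0,0]' --grip '[1,1,1,1,1,1]'

```text
time_s: 36.5
position: [0.5935, 0.1507, 0.006]
tcp_rot: [[-0.999, -0.051, 0.0], [-0.051, 0.999, 0.0], [-0.0, 0.0, -1.0]]
force: [-1.9, 0.5, 4.4]
opening: 0.177
grasp_force: 30.0
```

Call:
jog_arm --pt "0 0 3" --pt "0 0 7" --pt "0 -3 10" --pt "0 -9 10" --pt "4 -12.6 10" --pt "8.1 -12.6 10" --pt "8.1 -12.6 10" --pt "8.1 -12.6 10" --pt "8.1 -12.6 10" --turn '[0,0,0,1,1,1,1,1,1]' --grip '[1,1,1,1,1,1,1,1,1]'

```text
time_s: 37.62
position: [0.6726, 0.0252, 0.105]
tcp_rot: [[-0.998, -0.069, -0.003], [-0.069, 0.998, 0.0], [0.003, 0.0, -1.0]]
force: [-0.4, -0.4, -1.1]
opening: 0.178
grasp_force: 30.0
```

Call:
jog_arm --pt "0 0 -5" --pt "0 0 -8" --pt "0 0 -9.2" --pt "0 0 -9.2" --pt "0 0 -9.2" --pt "0 0 -9.2" --pt "0 0 -9.2" --pt "0 0 -6" --pt "0 0 0" --pt "-20 -8 5" --pt "-20 -8 5" --pt "-20 -8 5" --turn '[0,0,0,0,0,0,0,0,0,0,0,0]' --grip '[1,1,1,1,0.7,0.7,0.7,0.7,0.7,0.7,0.7,0.7]'

```text
time_s: 39.12
position: [0.5034, -0.0439, 0.149]
tcp_rot: [[-0.998, -0.07, 0.002], [-0.07, 0.998, -0.001], [-0.002, -0.001, -1.0]]
force: [-0.4, -1.3, 0.6]
opening: 0.299
grasp_force: 0.0
```

```bash
python3 - <<'E'
from h import *
for i in range(4): c=cam('top')
d=cam('side');s=read_state();print(s['position'],s['tcp_rot'][:,1])
for ctr,a,r,ce in spats(c,zg=.013,box=(180,140,500,375)): print(np.round(ctr,4),'yaw%180',round(np.degrees(np.arctan2(a[1],a[0]))%180,1),np.round(r,3),ce.round())
cv2.imwrite('pics/p8.png',np.hstack([cv2.resize(c['color'][140:340,280:480],(400,400)),cv2.resize(d['color'][130:330,200:400],(400,400))]))
E
```

```text
[ 0.50605191 -0.04376507  0.1488027 ] [-6.79885060e-02  9.97685621e-01 -9.82153243e-04]
[0.6839 0.0266] yaw%180 3.6 [0.065 0.012] [397. 189.]
[ 0.6841 -0.0312] yaw%180 174.4 [0.067 0.012] [423. 189.]
[0.5332 0.327 ] yaw%180 36.0 [0.067 0.012] [258. 261.]
[0.5042 0.3663] yaw%180 36.3 [0.068 0.012] [239. 275.]
[0.4832 0.4017] yaw%180 25.6 [0.068 0.012] [223. 285.]
[0.4473 0.4442] yaw%180 36.0 [0.067 0.013] [202. 303.]
```

View pics/p8.png

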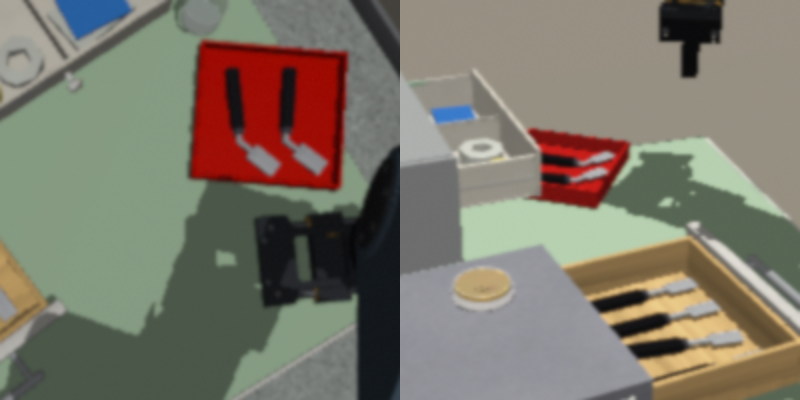

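Call:
jog_arm --pt "-14.6 33 0" --pt "-14.6 33 0" --pt "-14.6 33 0" --pt "-14.6 33 0" --pt "-14.6 33 0" --pt "-14.6 33 0" --pt "-14.6 33 0" --pt "-14.6 33 0" --pt "-14.6 33 0" --pt "-14.6 33 0" --turn '[-58,-58,-58,-58,-58,-58,-58,-58,-58,-58]' --grip '[0.65,0.65,0.65,0.65,0.65,0.65,0.65,0.65,0.65,0.65]'

```text
time_s: 40.62
position: [0.3597, 0.2862, 0.1478]
tcp_rot: [[-0.586, 0.81, 0.0], [0.81, 0.586, -0.0], [-0.0, 0.0, -1.0]]
force: [0.4, 1.6, -0.3]
opening: 0.355
grasp_force: 0.0
```

Call:
jog_arm --pt "0 0 -4" --pt "0 0 -8" --pt "0 0 -10" --pt "0 0 -11.6" --pt "0 0 -11.6" --pt "0 0 -11.6" --pt "0 0 -11.6" --pt "0 0 -11.6" --pt "0 0 -11.6" --pt "0 0 -11.6" --turn '[0,0,0,0,0,0,0,0,0,0]' --grip '[0.65,0.65,0.65,0.65,0.65,1,1,1,1,1]'

```text
time_s: 41.88
position: [0.3598, 0.2871, 0.0326]
tcp_rot: [[-0.587, 0.809, 0.002], [0.809, 0.587, 0.001], [-0.001, 0.003, -1.0]]
force: [1.9, -0.5, 5.6]
opening: 0.112
grasp_force: 30.0
```

Call:
jog_arm --pt "0.4 0.3 0" --pt "1.2 0.9 0" --pt "2.2 1.6 0" --pt "3.2 2.3 0" --pt "4.2 3.1 0" --pt "5.2 3.8 0" --pt "6.2 4.5 0" --pt "7.2 5.2 0" --pt "8.2 6 0" --pt "9.2 6.7 0" --pt "10.2 7.4 0" --pt "11.2 8.1 0" --turn '[0,0,0,0,0,0,0,0,0,0,0,0]' --grip '[1,1,1,1,1,1,1,1,1,1,1,1]'

```text
time_s: 43.38
position: [0.4703, 0.3678, 0.0327]
tcp_rot: [[-0.587, 0.809, -0.001], [0.809, 0.587, -0.0], [0.0, -0.001, -1.0]]
force: [-1.8, -1.3, 7.3]
opening: 0.11
grasp_force: 30.0
```

Call:
jog_arm --pt "0.8 0.6 0" --pt "1.5 1.1 0" --pt "2.1 1.5 0" --pt "2.6 1.9 0" --pt "3 2.2 0" --pt "3.4 2.5 0" --pt "3.4 2.5 0" --pt "3.4 2.5 0" --turn '[0,0,0,0,0,0,0,0]' --grip '[1,1,1,1,1,1,1,1]'

```text
time_s: 44.38
position: [0.4993, 0.3891, 0.0326]
tcp_rot: [[-0.588, 0.809, -0.011], [0.809, 0.588, -0.008], [0.0, -0.014, -1.0]]
force: [-7.6, -8.9, 14.3]
opening: 0.113
grasp_force: 30.0
```

Call:
jog_arm --pt "0 0 0" --pt "0 0 0" --pt "-0.6 -0.5 0" --pt "-0.6 -0.5 4" --pt "-0.6 -0.5 9" --pt "-0.6 -0.5 14" --pt "-6 -20 14" --pt "-6 -20 14" --pt "-6 -20 14" --pt "-6 -20 14" --pt "-6 -20 14" --pt "-6 -20 14" --turn '[0,0,0,0,0,0,0,0,0,0,0,0]' --grip '[0.65,0.65,0.65,0.65,0.65,0.65,0.65,0.65,0.65,0.65,0.65,0.65]'

```text
time_s: 45.88
position: [0.4459, 0.1939, 0.1721]
tcp_rot: [[-0.588, 0.809, 0.002], [0.809, 0.588, 0.001], [-0.0, 0.002, -1.0]]
force: [-0.7, -0.0, -1.0]
opening: 0.349
grasp_force: 0.0
```

```bash
python3 - <<'E'
from h import *
for i in range(4): c=cam('top')
d=cam('side');s=read_state();print(s['position'])
cv2.imwrite('pics/p9.png',np.hstack([cv2.resize(c['color'][120:320,80:280],(400,400)),cv2.resize(d['color'][180:380,140:340],(400,400))]))
E
```

```text
[0.44497131 0.19362064 0.17179618]
```

View pics/p9.png

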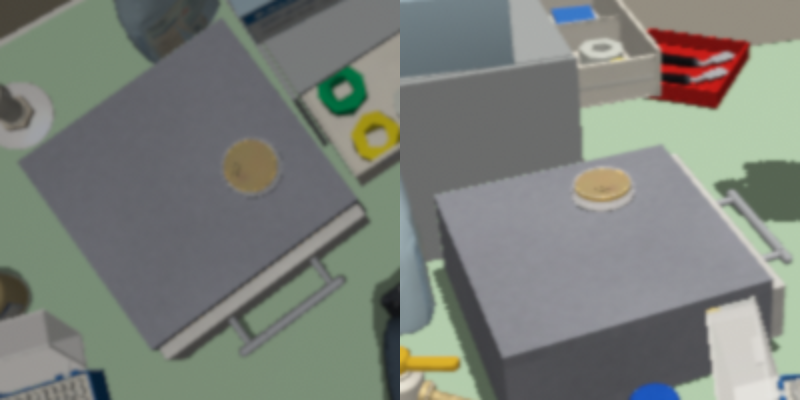

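The drawer is shut flush, the dish hasn't moved, and both bent pieces are in the tray.

```bash
python3 -c "
from rig import *
print(hand_in())"
```

```text
the job is handed in; nothing more can be done
None
```

The job is handed in with no verdict returned: the last pictures show four straight spatulas laid in the drawer before I shut it, two bent ones in the red tray, and the dish in place; I saw no beaker on the cabinet, only a glass beside the tray that I kept clear of.

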